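Slide the camera along its focus rail to the marked stop

ROBOT

A 6-joint arm with a two-finger parallel gripper is mounted at the origin on the work surface. World frame = base frame: x ahead of the robot, y to its left, z up, the work surface at z = 0. Lengths are in m, angles in rad, forces in N, time in s.
With the tool pointing down it reaches from about 0.275 to 0.875 m from the base axis. Payload 12.5 kg.
Tool frame: the origin (TCP) lies on the centre line of the jaws, within the pads' length; the fingertips stand r.finger_overhang ahead of it and the grasp point (between the pads) lies 3 mm ahead of it (r.finger_overhang is the distance from the TCP to the fingertips, in m); z points along the fingers, y is the line along which they close (so a half turn about z gives the same grasp; the last joint's range is limited). The gripper opens to 85 mm and grips with 20 to 120 N. Pads are 22 mm wide; open, the fingers measure 114 mm over their backs; the gripper's body (76 mm by 85 mm) begins 54 mm behind the grasp point. The pads swing forward as they close: fully open they stand 13 mm farther back than shut.
Start: joints at [1.059, 0.351, 1.652, -0, 1.139, -0.085], TCP at [0.228, 0.501, 0.253] pointing down, gripper open.
Joint ranges: [-2.75, 2.75], [-0.79, 2.1], [0.01, 2.65], [-1.57, 4.71], [0.07, 3.14], [-2.87, 2.87]. Speed limits (rad/s): [2.22, 2.22, 2.79, 3.14, 3.14, 3.14].

INTERFACE

Orientations are given as a unit quaternion [x, y, z, w].
In Python, from cell import r, optics gives the robot as it stands. The module is installed in compiled form; this text tells all that it offers. Calls block until the motion is done:
- r.move_to(position, orientation): joint-space move of the TCP to a pose.
- r.move_linear(position, rot=None, vel=0.15): straight line of the TCP; rot=None keeps the orientation; vel is the mean speed in m/s.
- r.set_joints(angles): joint-space move.
- r.set_gripper(opening, squeeze=None): opening from 0.0 (shut) to 1.0 (fully open); squeeze is the grip in N (None keeps the last); returns when the fingers have stopped.
- r.sleep(seconds).
- r.inverse_kinematics(position, orientation): joint angles nearest the present ones, or None.
- optics.get_image(name): name is "scene" or "side" or "wrist"; returns a dict with "pixels" (480x640x3 uint8, red, green, blue), "depth" (480x640 float32, m along the optical axis (not along the pixel's ray), 0 where there is no reading), "fx", "fy", "cx", "cy" (pixels), "camera_from_world" (4x4, takes a point from world to camera coordinates); the wrist camera has in their place "mount" (4x4, takes a point from camera to tool coordinates, whose origin is the TCP and whose axes are the flange's). Camera axes: x right, y down, z forward; pixel columns grow to the right and rows downward; lengths in m; the calibration is good to about 2 mm. The wrist camera is an equidistant fisheye: a pixel r from the principal point sees the ray r / f radians off the axis. A picture is of the moment at which its call begins: read the wrist's pose just before it.
A pose or a line that the arm cannot do raises r.PlanningError and nothing moves.
- r.hand_in(): hands the job in; it is judged then, once.
Readings, each from a call of its own:
- r.current_t(): time.
- r.current_q(): joint angles.
- r.current_qvel(): joint speeds.
- r.current_effort(): joint torques, N m.
- r.current_tool_pos(): TCP position.
- r.current_ee_rot(): TCP orientation.
- r.current_contact_force(): force on the tool from outside, world axes, zero at the start.
- r.current_torque(): the same for the moment, N m.
- r.current_opening(): opening from 0.0 (shut) to 1.0 (fully open).
- r.current_finger_force(): force on a finger pad.
Only numpy, scipy, OpenCV 4.12 (cv2) and the standard library are available. Lean on these libraries where they do the work, as an engineer would, in place of code of your own. Each camera call takes 0.05 s, during which the arm holds its last target. There are 200 camera calls.

TASK

The camera on the focus rail has to stand at its marked stop: the rail's end stop that carries a round disc on a short post. With the fingertips, press down the pad in the middle of the carriage to free its brake and, keeping the pad down, push the carriage along until it is right up against that stop; then let go, so that the pad springs back up and the brake holds it there. Never force the carriage along with the pad up, do not touch the camera, and leave the other things on the table as they are.

Things in the scene. Friction and masses are not known exactly. Their poses are not given: they have to be found in the camera images.
- rail: Fixed straight focus rail, black with steel top flanges, 420 mm long, 50 mm wide, top at 30 mm above the table. Origin: centre of its underside, on the table. It lies along its own y axis (world y, turned by up to 0.3 rad). Carriage, pad and both stops are centred over its centre line (own x = 0).
- carriage_mid (a point): Bare aluminium carriage, 74 mm along the rail, 64 mm across, from 31 to 55 mm above the table; the point is that block's centre, over the rail's centre line. Its ends are cross bars (12 mm long, top at 55 mm); the opening between them, 50 mm along the rail and 44 mm across, holds the pad (side bars: top at 47 mm). A low wing on the robot's side carries the camera. Axes parallel to the rail's.
- carriage (a joint): Position of the carriage along the rail's own +y, in m; 0 at the middle of the rail. While the pad is up, a friction brake holds the carriage against about 20 N; with the pad held at least 2 mm down it slides with about 1 to 2 N. It may be pushed along with the pressing fingertip itself, by friction on the pad or against the cross bar ahead of the finger.
- pad_top (a point): Centre of the top face of the press pad: ribbed black rubber plate, 40 mm across the rail and 46 mm along it, in the middle of the carriage, top 51 mm above the table when up (4 mm below the cross bars' tops). It moves with the carriage, straight down when pressed.
- pad (a joint): How far the pad is pressed down, in m: 0 up (braked), 0.008 at its lower limit. Spring: about 6 N to start, 7.5 N at 3 mm, 8.5 N at 6 mm, then a hard limit.
- stop_disc_mid (a point): The marked stop: fixed black metal block across the rail, 46 mm wide, 20 mm long along the rail, from 30 to 56 mm above the table, with a flat round black disc (40 mm diameter, top 81 mm above the table) on a post beside it, 44 mm from the rail's centre line on the side away from the robot. At either end of the rail. The point is the centre of the block, 43 mm above the table. When the carriage touches it, carriage_mid is 47 mm from this point.
- stop_plain_mid (a point): The other stop: the same black block without disc and post, at the opposite end of the rail. The point is the centre of the block, 43 mm above the table.
- lens_ring: Bystander: black ring lying flat, 50 mm diameter, 14 mm high. Origin: centre of its underside. Loose; leave alone.
- post_holder: Bystander: black upright post holder, foot 44 mm diameter, 55 mm high. Origin: centre of its underside. Loose; leave alone.
- steel_post: Bystander: slim upright steel post, 13 mm diameter on a 22 mm foot, 75 mm high. Origin: centre of its underside. Loose; leave alone.
- sample: Bystander: white carved sample on a foot, 56 mm diameter, 78 mm high. Origin: centre of its underside. Loose; leave alone.
- driver: Bystander: screwdriver lying on the table. Loose; leave alone.
- screw_tray: Bystander: clear divided tray, 90 x 120 x 30 mm. Origin: centre of its underside. Loose; leave alone.
- clamp_fork: Bystander: flat steel clamp, 70 x 30 x 10 mm with a bolt head, 22 mm high in all. Origin: centre of its underside. Loose; leave alone.
- camera_body: Dark red camera with a black lens, fixed on the carriage's wing. Its origin lies on the rail's centre line at table height, level with the carriage's middle; the camera itself stands 68 to 116 mm from there towards the robot (own -x), from 40 to 84 mm high, and from 52 mm on one side (own -y) to 70 mm on the other. Not to be touched.

How it is judged:
By the outcome, as a careful person would: the job done as asked, in the order asked, and still so for the second after the job is handed in, with the robot touching nothing.
It also fails if it takes over 38 s, if anything falls off the work surface, if the arm or the gripper's body presses on something with over 40 N, if the wrist force passes 120 N, or if a joint passes its speed limit or range.

## Working session

There is one attempt and no reset: what is moved stays moved. The work goes in short steps, each a Python script; the robot and the scene stay as the last script left them, time stands still between calls to the robot, and variables do not carry over. Pictures are saved under pics/ and viewed, at most 10 in all, crops included, and the job is handed in when it is done.

```bash
mkdir -p pics; cat > h.py <<'E'
import numpy as np, cv2
from cell import r, optics
def world(im,u,v,z=None):
    T=np.linalg.inv(im["camera_from_world"]); d=np.array([(u-im["cx"])/im["fx"],(v-im["cy"])/im["fy"],1.])
    D=T[:3,:3]@d; o=T[:3,3]
    if z is None: return o+D*im["depth"][int(v),int(u)]
    return o+D*(z-o[2])/D[2]
def cloud(im):
    v,u=np.mgrid[:480,:640]; d=im["depth"]
    P=np.stack([(u-im["cx"])/im["fx"]*d,(v-im["cy"])/im["fy"]*d,d],-1)
    T=np.linalg.inv(im["camera_from_world"]); W=P@T[:3,:3].T+T[:3,3]; W[d==0]=np.nan
    return W
E
python3 - <<'E'
from h import *
print(r.finger_overhang,r.current_t(),r.current_ee_rot(),r.current_opening())
for n in("scene","side"):
    im=optics.get_image(n); cv2.imwrite(f"pics/{n}0.png",im["pixels"][:,:,::-1]); np.savez(f"{n}0.npz",**im)
    print(np.linalg.inv(im["camera_from_world"])[:3].round(2).tolist())
E
```

```text
0.022 0.0 [ 2.11786139e-01  9.77315853e-01 -5.69334439e-04 -1.74714214e-04] 0.9990897150671331
[[0.87, 0.41, -0.27, 0.88], [0.49, -0.72, 0.49, -0.64], [0.01, -0.55, -0.83, 1.16]]
[[0.89, -0.35, 0.29, 0.09], [-0.45, -0.67, 0.59, -0.86], [-0.01, -0.66, -0.75, 1.14]]
```

View pics/scene0.png

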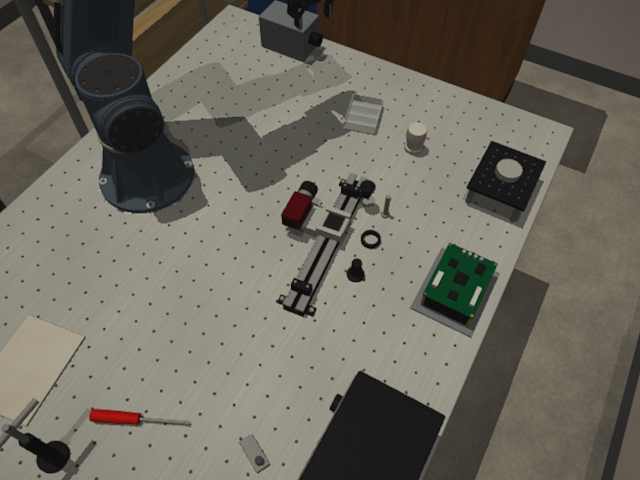

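View pics/side0.png

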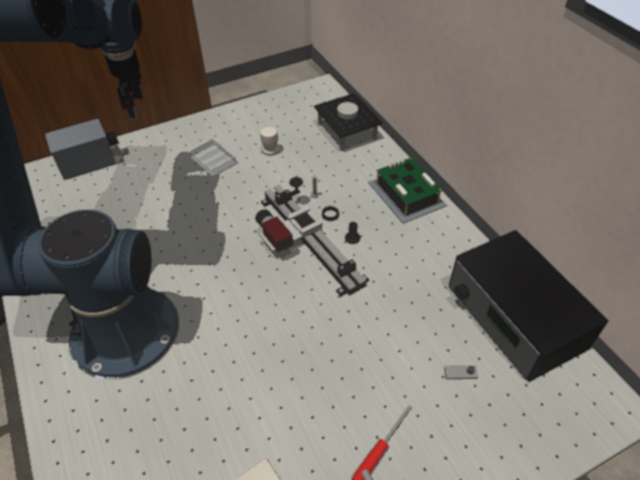

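The disc is at scene (367,187) and side (296,182), by the far (+y) end of the rail. The carriage is at scene (335,220). I'll zoom in to confirm and measure.

```bash
python3 - <<'E'
from h import *
a=dict(np.load("scene0.npz")); b=dict(np.load("side0.npz"))
A=cv2.resize(a["pixels"][165:325,265:415],None,fx=2.6,fy=2.6,interpolation=cv2.INTER_CUBIC)
B=cv2.resize(b["pixels"][165:325,235:385],None,fx=2.6,fy=2.6,interpolation=cv2.INTER_CUBIC)
cv2.imwrite("pics/zoom.png",np.hstack([A,B])[:,:,::-1])
W=cloud(a)
# scene: disc, carriage pad, ends
for (u,v,z) in [(367,187,.081),(335,221,.051),(349,186,.056),(300,287,.056),(299,310,.0)]:
    print(u,v,world(a,u,v,z).round(3),W[v,u].round(3))
W2=cloud(b)
for (u,v,z) in [(296,182,.081),(304,219,.051),(281,197,.056),(346,268,.056)]:
    print(u,v,world(b,u,v,z).round(3),W2[v,u].round(3))
E
```

```text
367 187 [0.554 0.198 0.081] [0.555 0.195 0.084]
335 221 [0.525 0.087 0.051] [0.526 0.086 0.053]
349 186 [0.506 0.197 0.056] [0.506 0.196 0.057]
300 287 [ 0.545 -0.116  0.056] [ 0.545 -0.116  0.056]
299 310 [ 0.557 -0.142  0.   ] [ 0.567 -0.157  0.035]
296 182 [0.552 0.196 0.081] [0.553 0.197 0.08 ]
304 219 [0.521 0.085 0.051] [0.522 0.087 0.049]
281 197 [0.5   0.186 0.056] [0.501 0.186 0.055]
346 268 [ 0.537 -0.117  0.056] [ 0.537 -0.118  0.056]
```

View pics/zoom.png

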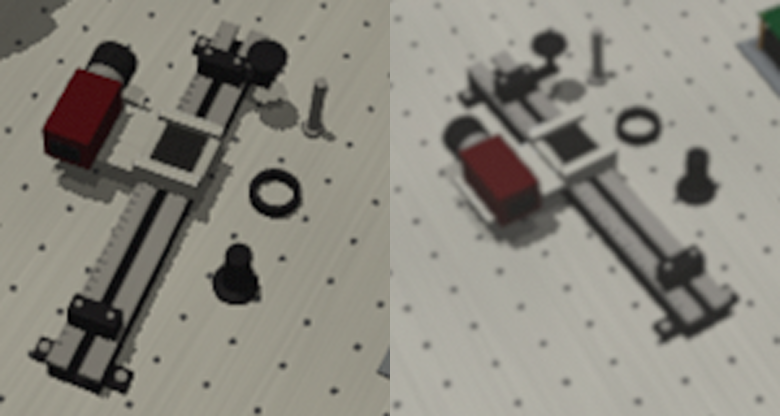

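```bash
python3 - <<'E'
from h import *
for n in("scene","side"):
    im=dict(np.load(n+"0.npz")); W=cloud(im); g=im["pixels"].max(2)
    roi=(W[...,0]>.4)&(W[...,0]<.65)&(W[...,1]>-.2)&(W[...,1]<.25)
    c={}
    for name,m,box in [("disc",(g<70)&(W[...,2]>.073)&(W[...,2]<.09),[.52,.6,.15,.25]),
      ("sd",(g<70)&(W[...,2]>.05)&(W[...,2]<.063),[.45,.535,.15,.22]),
      ("sp",(g<70)&(W[...,2]>.05)&(W[...,2]<.063),[.5,.6,-.15,-.08]),
      ("pad",(g<90)&(W[...,2]>.042)&(W[...,2]<.058),[.48,.57,.05,.13]),
      ("carr",(g>100)&(W[...,2]>.04)&(W[...,2]<.062),[.47,.6,.02,.16])]:
        m=m&roi&(W[...,0]>box[0])&(W[...,0]<box[1])&(W[...,1]>box[2])&(W[...,1]<box[3])
        P=W[m]; R=cv2.minAreaRect((P[:,:2]*1000).astype(np.float32))
        c[name]=P.mean(0)
        print(n,name,m.sum(),P.mean(0).round(4),np.round(R[0],1),np.round(R[1],1),round(R[2],1))
    d=c["sd"]-c["sp"]; t=np.arctan2(-d[0],d[1]); ax=np.array([-np.sin(t),np.cos(t)]); nx=np.array([np.cos(t),np.sin(t)])
    print("yaw",t,"dist",np.hypot(*d[:2]), {k:((c[k]-c["sp"])[:2]@nx, (c[k]-c["sp"])[:2]@ax) for k in c})
E
```

```text
scene disc 162 [0.5548 0.1975 0.0819] [554.7 198.1] [36.6 40.3] 45.3
scene sd 128 [0.5117 0.1927 0.0562] [511.2 193.5] [45.6 24.7] 4.7
scene sp 167 [ 0.5462 -0.1107  0.0564] [ 544.8 -110.4] [45.7 23.1] 5.9
scene pad 314 [0.5256 0.0862 0.0517] [531.5  79.8] [63.4 71.2] 17.3
scene carr 440 [0.5124 0.0804 0.0504] [510.8  82.2] [88.1 78.1] 5.9
yaw 0.11317401741222737 dist 0.30540426997042225 {'disc': (np.float64(0.043337916912341325), np.float64(0.30528428748481745)), 'sd': (np.float64(-2.323277083837351e-18), np.float64(0.3054042699704222)), 'sp': (np.float64(0.0), np.float64(0.0)), 'pad': (np.float64(0.001729699806401561), np.float64(0.198008771716558)), 'carr': (np.float64(-0.01200060794842111), np.float64(0.1937401815398973))}
side disc 83 [0.5517 0.1969 0.0815] [551.7 197.7] [32.6 30.6] 63.6
side sd 77 [0.5086 0.19   0.0556] [509.7 194.5] [49.2 26. ] 10.2
side sp 96 [ 0.5398 -0.1125  0.0555] [ 541.1 -110.7] [42.1 20.4] 5.3
side pad 175 [0.5201 0.0844 0.0514] [522.1  78.6] [39.1 61.6] 8.3
side carr 420 [0.5145 0.079  0.0502] [511.8  79.7] [90.8 79.2] 6.0
yaw 0.10297963380298825 dist 0.30408732127371063 {'disc': (np.float64(0.04357848466123807), np.float64(0.3065058668887265)), 'sd': (np.float64(-2.8087730506837455e-18), np.float64(0.30408732127371063)), 'sp': (np.float64(0.0), np.float64(0.0)), 'pad': (np.float64(0.0006454548195132039), np.float64(0.19783893481311696)), 'carr': (np.float64(-0.005492037092746325), np.float64(0.1930557643683839))}
```

```bash
cat >> h.py <<'E'
from scipy.spatial.transform import Rotation as Ro
YAW=.108; AX=np.array([-np.sin(YAW),np.cos(YAW),0]); NX=np.array([np.cos(YAW),np.sin(YAW),0])
PAD=np.array([.5225,.0855,.051])
def down(s): return Ro.from_matrix(np.stack([-s*NX,s*AX,[0,0,-1]],1)).as_quat()
E
python3 - <<'E'
from h import *
p=PAD+4e-3*AX; p[2]=.15
c=[(np.abs(np.array(r.inverse_kinematics(p,down(s)))-r.current_q()).max(),s) for s in(1,-1) if r.inverse_kinematics(p,down(s)) is not None]
print(c); s=min(c)[1]; open("s","w").write(str(s))
r.set_gripper(0.0,20); print(r.current_t(),r.current_opening()); r.move_to(p,down(s)); print(r.current_t(),r.current_tool_pos(),r.current_contact_force())
im=optics.get_image("wrist"); cv2.imwrite("pics/w1.png",im["pixels"][:,:,::-1]); np.savez("w1.npz",**im)
R=Ro.from_quat(r.current_ee_rot()).as_matrix(); M=im["mount"]; Mi=np.linalg.inv(M); print(M.round(3).tolist(),im["fx"],im["cx"],im["cy"])
def proj(P):
    q=Mi[:3,:3]@(R.T@(P-r.current_tool_pos()))+Mi[:3,3]; th=np.arctan2(np.hypot(q[0],q[1]),q[2]); k=im["fx"]*th/np.hypot(q[0],q[1]); return (im["cx"]+k*q[0],im["cy"]+k*q[1])
I=im["pixels"][:,:,::-1].copy()
pts=[PAD+a*23e-3*AX+b*20e-3*NX for a,b in((1,1),(1,-1),(-1,-1),(-1,1))]
cv2.polylines(I,[np.int32([proj(P) for P in pts])],True,(0,255,0),1)
cv2.imwrite("pics/w1o.png",I)
E
```

```text
[(np.float64(1.5123308058894558), 1), (np.float64(1.629261847700337), -1)]
0.8667 0.0024616328651855504
2.7333 [0.52204678 0.09008978 0.15015643] [ 0.59845493 -0.03138012  0.48932548]
[[0.001, -0.955, -0.297, 0.076], [1.0, 0.001, -0.0, 0.0], [0.0, -0.297, 0.955, -0.12], [0.0, 0.0, 0.0, 1.0]] 371.64829954431775 313.974692287964 240.78244543951433
```

View pics/w1o.png

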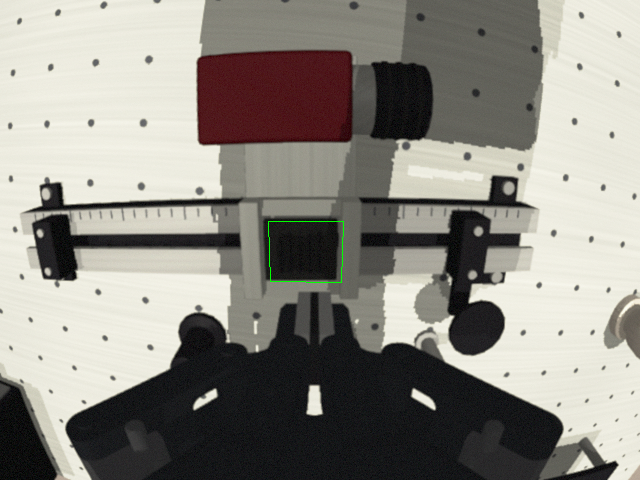

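The picture shows the measured pad outline (268–343, 221–282) lying on the pad. The disc stop is on the right (470,245), which is tool +y, as expected. Next: descend and press.

```bash
python3 - <<'E'
from h import *
p=PAD+4e-3*AX; p[2]=.082; r.move_linear(p,vel=.08)
r.sleep(.15); f0=np.array(r.current_contact_force()); print(r.current_t(),f0)
z=.082
while z>.060:
    z-=.0015; p[2]=z; r.move_linear(p,vel=.03); r.sleep(.05)
    f=r.current_contact_force()-f0; print(round(z,4),r.current_tool_pos()[2].round(4),f.round(1))
    if f[2]>7.7: break
print(r.current_t())
E
```

```text
3.9333 [-0.22245559 -0.12356169  0.32909774]
0.0805 0.0805 [-1.  -0.6  0.4]
0.079 0.079 [-0.5  0.  -0.2]
0.0775 0.0775 [ 0.8  0.3 -0.4]
0.076 0.076 [ 0.1  0.7 -0.1]
0.0745 0.0745 [-0.   0.1 -0.1]
0.073 0.073 [ 0.8  0.5 -0.5]
0.0715 0.0718 [-1.6 -0.5  5.9]
0.07 0.0703 [-1.1  0.3  6.3]
0.0685 0.0688 [-1.8  0.2  7.3]
0.067 0.0674 [-2.3 -1.2  6.7]
0.0655 0.0659 [-1.8  0.2  8.4]
7.2333
```

Contact came at the expected height and the pad is about 6 mm down. Next I push the carriage, watching the force along the rail.

```bash
python3 - <<'E'
from h import *
p0=np.array(r.current_tool_pos()); p0=PAD+4e-3*AX; p0[2]=.0665
fb=np.array([-.2,-.1,.3])
def rep(d):
    f=r.current_contact_force()-fb; t=r.current_tool_pos(); print(round(d*1e3,1),((t-p0)@AX*1e3).round(1),t[2].round(4),"along",(f@AX).round(1),"across",(f@NX).round(1),"z",f[2].round(1)); return f@AX
for d in(.015,.03,.045,.053):
    r.move_linear(p0+d*AX,vel=.04); r.sleep(.05); rep(d)
im=optics.get_image("wrist"); cv2.imwrite("pics/w2.png",im["pixels"][:,:,::-1])
while d<.085:
    d+=.0015; r.move_linear(p0+d*AX,vel=.03); r.sleep(.05)
    if rep(d)<-9: break
print(r.current_t())
im=optics.get_image("wrist"); cv2.imwrite("pics/w3.png",im["pixels"][:,:,::-1])
E
```

```text
15.0 15.2 0.0669 along 0.3 across -1.8 z 7.7
30.0 30.2 0.0669 along 0.3 across -1.4 z 7.1
45.0 45.2 0.0669 along 1.4 across -2.2 z 6.8
53.0 53.2 0.0669 along 0.6 across -1.7 z 8.3
54.5 54.6 0.0669 along 0.5 across -1.5 z 7.4
56.0 56.1 0.0669 along 0.8 across -1.9 z 7.8
57.5 57.6 0.0669 along 1.8 across -3.0 z 7.0
59.0 59.1 0.0669 along 0.7 across -2.2 z 7.7
60.5 60.6 0.0669 along 0.3 across -2.6 z 7.0
62.0 62.1 0.0669 along 0.3 across -2.4 z 8.0
63.5 63.6 0.0669 along 0.3 across -3.4 z 8.1
65.0 65.1 0.0669 along 1.1 across -2.3 z 8.6
66.5 66.4 0.0669 along -1.0 across -2.5 z 7.7
68.0 67.7 0.067 along -3.4 across -1.0 z 7.9
69.5 69.1 0.067 along -4.0 across -0.8 z 7.4
71.0 70.5 0.067 along -4.8 across -0.3 z 6.8
72.5 71.1 0.0669 along -13.6 across 0.7 z 7.0
13.3083
```

View pics/w3.png

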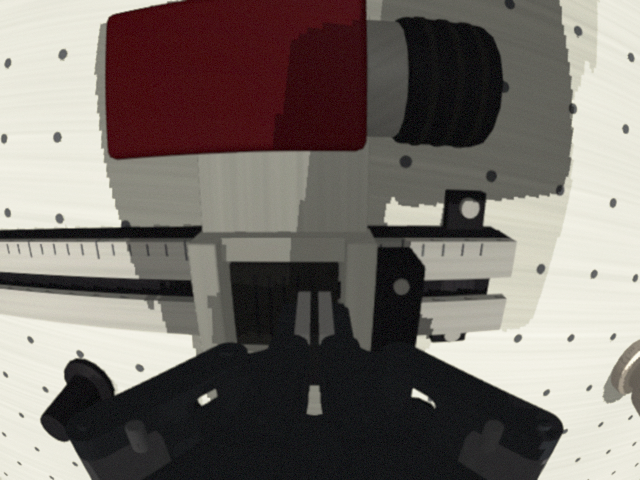

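The carriage touches the stop: there is no gap at (375,300), and the force rose to about 14 N. I'll ease the push slightly and lift straight up.

```bash
python3 - <<'E'
from h import *
p=PAD+4e-3*AX+.0717*AX; p[2]=.0665
r.move_linear(p,vel=.03); r.sleep(.1); print(r.current_tool_pos(),r.current_contact_force()@AX)
p[2]=.085; r.move_linear(p,vel=.03); r.sleep(.1); print(r.current_contact_force())
p[2]=.16; r.move_linear(p,vel=.12)
q=p-.03*AX; q[2]=.2; r.move_linear(q,vel=.15); r.sleep(.3)
I=[]
im=optics.get_image("wrist"); I.append(im["pixels"])
s=optics.get_image("scene"); W=cloud(s); g=s["pixels"].max(2)
I.append(cv2.resize(s["pixels"][150:270,280:420],None,fx=4,fy=4)[:480])
J=cv2.resize(im["pixels"],(480,360)); K=cv2.resize(I[1],(320,274)); c=np.zeros((360,800,3),np.uint8); c[:,:480]=J; c[:274,480:]=K
cv2.imwrite("pics/end.png",c[:,:,::-1]); print(r.current_t(),r.current_contact_force())
E
```

```text
[0.51488353 0.15995857 0.06699968] -8.203554799933588
[ 0.03835616  0.46211319 -0.27705063]
16.2333 [ 0.50167054 -0.307857   -0.2133399 ]
```

View pics/end.png

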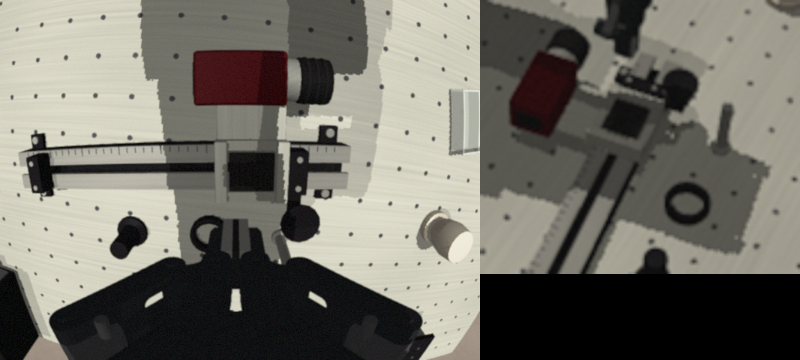

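The carriage sits flush against the disc stop at (289,170). The pad is back up, nothing else has moved, and the arm is clear.

```bash
python3 -c "
from h import *
print(r.hand_in())"
```

```text
the job is handed in; nothing more can be done
None
```

The carriage is up against the disc-marked stop with its pad released and the brake holding, the other things look undisturbed in the last pictures, and the job was handed in at about 16 s.

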